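# Counter-hold the spinning bolt behind the bracket

## Robot

A 7-joint arm with a two-finger parallel gripper is mounted at the origin on the work surface. World frame = base frame: x ahead of the robot, y to its left, z up, the work surface at z = 0. Lengths are in m, angles in rad, forces in N, time in s.
With the tool pointing down it reaches from about 0.4 to 0.875 m from the base axis. Payload 19.3 kg.
Tool frame: the origin (TCP) lies at the very end of the fingers, on their centre line; the grasp point (between the pads) lies 19 mm behind it; z points along the fingers, y is the line along which they close (so a half turn about z gives the same grasp; the last joint's range is limited). The gripper opens to 85 mm and grips with 20 to 120 N. Pads are 22 mm wide; open, the fingers measure 114 mm over their backs; the gripper's body (76 mm by 85 mm) begins 54 mm behind the grasp point. The pads swing forward as they close: fully open they stand 13 mm farther back than shut.
Start: joints at [1.243, 0.521, -0.036, 1.599, 0.021, 1.021, -0.113], TCP at [0.159, -0.604, 0.231] pointing down, gripper open.
Joint ranges: [-2.91, 2.91], [-0.3, 2.13], [-1.5, 1.42], [0.17, 2.43], [-1.26, 4.41], [0.16, 1.93], [-2.52, 2.52]. Speed limits (rad/s): [1.89, 1.89, 2.39, 2.39, 3.01, 3.01, 3.01].

## Interface

Orientations are given as [roll, pitch, yaw] about the fixed x, y, z axes, in that order (R = Rz(yaw) Ry(pitch) Rx(roll)).
In Python, from workcell import bot gives the robot as it stands.
- The arm moves only by the tool carry_out, never from a script. Its argument "rows" is a list that holds one entry, the list of rows, each a list of 4 numbers: the shift along the tool's x, y, z in m, then the turn about the tool's z in degrees. In form: [[[x, y, z, twist], ...]]. A call has 1 to 12 rows; each row is the pose to reach, as a shift and turn from the pose commanded when the call began, along the tool's axes at that moment; what a row does not reach only later rows make up. A row lasts 1/12 s, in which the tool goes at most 41.7 mm and 7.16 degrees, less where a joint would pass 70% of its speed; a pose out of reach is approached as far as the arm can. A call with a gripper value outside its range is refused whole. "grip" is the finger opening in m, from 0 to 0.0854, set as the call begins (left out, the last holds). The fingers move at their own pace and stop on an object; "grip_force" is the grip in N (left out, the last holds). Time passes only in rows, so rows that repeat a pose let the fingers close. It gives the time, the measured TCP pose, the force, the opening and the grip force at its end, in the units of the state.
- bot.observe(): the state, without advancing time (a new reading comes with each control period).
- bot.grab_frame(name): name is "scene" or "top"; returns a dict with "pixels" (384x512x3 uint8, red, green, blue), "K" (3x3 intrinsics, pixels), "k1" (the pictures are not rectified: a ray, as slopes to the right and down, at radius r is drawn at 1 + k1 r^2 times it, then the intrinsics apply), "pose" (4x4, takes a point from camera to world coordinates). Camera axes: x right, y down, z forward; pixel columns grow to the right and rows downward; lengths in m; the calibration is good to about 2 mm. A picture is of the moment at which its call begins. There is no depth.
- bot.job_done(): hands the job in; it is judged then, once.
Trained networks look in a picture, given as the dict that the camera call returned (one of the last four; its "shot" number tells which), for a name from the list of things; names that differ only in an ending like _2 or _b are one class to them, and where a whole thing is asked for, a point or a joint stands for the part that bears it (a point fixed in the world has none). Each returns a list of dicts, best first, with "conf" (0 to 1); they miss things now and then, are a little off and sometimes report something else, mostly with a low value. They report only what shows in the picture. A call takes as long as a camera call. They do not tell look-alikes from the thing itself.
- bot.look_for(picture, label): "position" ([column, row] in pixels, amid what is visible of it).
- bot.regions_of(picture, label): "region" (384x512 bool, what is visible of it) and "position" ([column, row] in pixels, amid what is visible of it).
- bot.spot_point(picture, label): "position" ([column, row] in pixels: a listed point, or the origin of a listed thing).
The state is a dict: "clock": time; "qpos": joint angles; "qd": joint speeds; "joint_efforts": joint torques, N m; "position": TCP position; "tool_rot": TCP orientation; "force": force on the tool from outside, world axes, zero at the start; "moment": the same for the moment, N m; "grip_width": finger opening in m; "finger_force": force on a finger pad.
Only numpy, scipy, OpenCV 4.12 (cv2) and the standard library are available. Lean on these libraries where they do the work, as an engineer would, in place of code of your own. Each camera call takes 0.05 s, during which the arm holds its last target. There are 200 camera calls.

## Task

The blue nut driver is running on the microscope bracket, but the brass bolt behind the bracket spins along with it. Lift the amber bottle with the blue cap out of the gap behind the bracket and let it stand upright on the green tray; then reach down into the gap, grip the hex bolt head and hold it from turning, and finish while still gripping it, with the bolt stopped. Do not tip the bottle over or disturb the other things on the bench.

Things in the scene. Friction and masses are not known exactly. Their poses are not given: they have to be found in the camera images.
- fixture: Fixed fixture (sizes in mm). Origin on the bench below the back face of its black upright bracket; x from blue driver through bracket to white block, y along bracket. Base plate x -170..100, 200 wide, 12 high. Bracket x -10..0, 160 wide, top at 115; white block x 54..94, 180 wide, top at 115; between them the open gap, 54 wide. Driver x -150..-65, top at 106.
- bolt_head (a point): Centre of the brass hex bolt head (mm): 20 across flats, 23 across corners, 16 thick. It lies in the gap at fixture x 20 (x 12..28), y 0, height 85, behind a dark collar 16 across (x 0..12), 20 below the bracket's top, seen from above. Its y sides are free but for the bottle: pinch it from above along the fixture's y.
- bolt (a joint): Angle of the bolt about the fixture's x axis, rad, no stops, starting anywhere from 0 to 1.05. The driver drags it round at about 0.3 rad/s with about 0.08 N m, from start to finish, also while it is held. At 0 and every 1.047 rad two flats face the fixture's +y and -y. A firm pinch (40 N) stops it at any angle.
- bottle_center (a point): Half-way up the amber bottle (mm): diameter 36, 150 tall overall (point is 75 above its foot), about 0.15 kg; axes those of the bottle, z up. It starts standing on the base plate in the gap, beside the bolt head on the fixture's +y side (its axis 36 to 48 from the bolt's), where it blocks a finger.
- bottle_cap (a point): Middle of the bottle's blue screw cap (mm): diameter 28, cap from 118 to 150 above the bottle's foot, this point at 134 (59 above bottle_center). At the start it stands about 31 above the bracket's top: the place to grip the bottle.
- bottle: The amber bottle; origin at the centre of its foot, z up.
- tray: Green square tray, fixed, 130 x 130 mm, 14 mm high, open above, walls and floor 4 mm thick. Origin under its centre on the bench; its position and yaw vary.
- dish: White dish, 90 mm across, 18 mm high, loose; leave alone. Origin under its centre.
- swab_jar: Grey jar, white lid, 56 mm across, 70 mm high, loose; leave alone. Origin under its centre.
- slide_box: Yellow box, 85 x 60 x 32 mm, loose; leave alone. Origin under its centre.
- screwdriver: Screwdriver lying on the bench, loose; leave alone.
- lens_blue_center (a point): Centre of a metal objective lens with a blue band, 62 mm across, 74 mm high, loose; leave alone.
- lens_red_center (a point): The same with a red band; leave alone.
There are look-alikes about, which are no part of the job. Of the things that look like the bottle, the larger one is meant. There is more than one size of the tray; the one meant has the size given above.

How it is judged:
On the way:
1. the bottle stands upright and released on the tray (x of bottle_center in the frame of tray between -0.045 and 0.045 m and y of bottle_center in the frame of tray between -0.045 and 0.045 m and z of bottle_center in the frame of tray below 0.085 m and angle between bottle_center's own z axis and vertical below 0.12 rad and contact force between bottle and tray above 0.3 N and contact force between bottle and the arm below 0.1 N and contact force between bottle and the fingers below 0.1 N and linear speed of bottle below 0.03 m/s), for 0.2 s.
At the end, for the whole second after the job is handed in: Bottle on the tray floor, within 45 mm of its centre each way, tilt under 0.12 rad, at rest, untouched; the fingers grip the bolt head (grasp point within 25 mm of its centre, over 3 N) and the bolt turns slower than 0.05 rad/s, through the last second (all of step 1 and velocity of joint bolt between -0.05 and 0.05 rad/s and contact force between the fingers and bolt above 3 N and distance between the grasp point and bolt_head below 0.025 m); the arm keeps its last pose, push and grip.
It fails at once if the bottle is tipped over (angle between bottle_center's own z axis and vertical above 0.7 rad).
It fails at once if another thing on the bench is shifted by more than 30 mm (distance of any of dish, swab_jar, slide_box, screwdriver, lens_blue_center, lens_red_center from where it was at the start of the episode above 0.03 m).
It also fails if it takes over 54 s, if anything falls off the work surface, if the arm or the gripper's body presses on something with over 40 N, if the wrist force passes 120 N, or if a joint passes its speed limit or range.

## Working session

There is one attempt and no reset: what is moved stays moved. The work goes in short steps, Python scripts to look and compute and a tool call to move; the robot and the scene stay as the last step left them, time stands still between calls to the robot, and variables do not carry over. Pictures are saved under pics/ and viewed, at most 10 in all, crops included, and the job is handed in when it is done.

Besides the shell and the picture viewer there is one more tool, called after "Call:" by a JSON object that holds its "api" and its "payload", one argument or row to a line. carry_out: Moves the arm, as the interface text tells. Its arguments: {"type":"object","properties":{"rows":{"type":"array","items":{"type":"array","items":{"type":"array","items":{"type":"number"}}}},"grip":{"type":"number"},"grip_force":{"type":"number"}},"required":["rows"]}

```bash
mkdir -p pics; ls; cat > h.py <<'E'
import numpy as np, cv2
from workcell import bot
def ray(f,p):
    K=f["K"];k=f["k1"]
    d=np.array([(p[0]-K[0][2])/K[0][0],(p[1]-K[1][2])/K[1][1]])
    u=d.copy()
    for _ in range(20): u=d/(1+k*(u@u))
    P=np.array(f["pose"]); r=P[:3,:3]@np.array([u[0],u[1],1]); return P[:3,3],r/np.linalg.norm(r)
def atz(f,p,z):
    o,r=ray(f,p); return o+r*(z-o[2])/r[2]
def tri(f1,p1,f2,p2):
    A=np.zeros((3,3));b=np.zeros(3);L=[ray(f1,p1),ray(f2,p2)]
    for o,r in L:
        M=np.eye(3)-np.outer(r,r);A+=M;b+=M@o
    x=np.linalg.solve(A,b); return x,[float(np.linalg.norm(np.cross(x-o,r))) for o,r in L]
def proj(f,X):
    P=np.array(f["pose"]);c=P[:3,:3].T@(np.array(X)-P[:3,3]);u=c[:2]/c[2];u=u*(1+f["k1"]*(u@u));K=f["K"]
    return np.array([K[0][0]*u[0]+K[0][2],K[1][1]*u[1]+K[1][2]])
def save(f,n,box=None,s=1):
    im=cv2.cvtColor(f["pixels"],cv2.COLOR_RGB2BGR)
    if box: im=im[box[1]:box[3],box[0]:box[2]]
    cv2.imwrite("pics/"+n,cv2.resize(im,None,fx=s,fy=s,interpolation=cv2.INTER_CUBIC))
E
python3 - <<'E'
from h import *
np.set_printoptions(precision=3,suppress=True)
s=bot.observe();print(s["clock"],s["position"],s["tool_rot"],s["grip_width"])
F={n:bot.grab_frame(n) for n in("scene","top")}
for n,f in F.items():
    save(f,n+"0.png",s=1.5); print(n,np.array(f["pose"]).round(3).tolist(),np.array(f["K"])[0],f["k1"])
    for l in["fixture","bolt_head","bottle_center","bottle_cap","bottle","tray","dish","swab_jar","slide_box","screwdriver","lens_blue_center","lens_red_center"]:
        print(n,l,[(np.round(d["position"],1).tolist(),round(d["conf"],2)) for d in bot.spot_point(f,l)[:4]])
E
```

```text
pics
0.0 [ 0.159 -0.604  0.231] [-3.14   0.     0.258] 0.08543314923932696
scene [[-0.527, 0.445, -0.724, 1.335], [0.85, 0.289, -0.442, 0.504], [0.012, -0.848, -0.53, 0.745], [0.0, 0.0, 0.0, 1.0]] [387.363   0.    257.644] -0.044528330895053765
scene fixture [([284.4, 241.8], 0.71), ([125.6, 211.7], 0.28)]
scene bolt_head [([278.1, 215.5], 0.62), ([198.7, 194.8], 0.62)]
scene bottle_center [([290.8, 227.5], 0.68), ([283.2, 276.7], 0.57), ([413.4, 292.3], 0.48)]
scene bottle_cap [([287.4, 262.6], 0.75), ([293.6, 209.0], 0.54)]
scene bottle [([280.5, 288.6], 0.56), ([285.8, 247.7], 0.52)]
scene tray [([201.3, 195.4], 0.7), ([215.0, 164.7], 0.58)]
scene dish [([166.9, 234.7], 0.94), ([290.7, 212.1], 0.7)]
scene swab_jar [([410.8, 294.7], 0.67), ([292.0, 227.0], 0.16)]
scene slide_box [([123.8, 213.2], 0.91)]
scene screwdriver [([393.6, 317.2], 0.59), ([146.6, 179.8], 0.44), ([198.6, 196.2], 0.2)]
scene lens_blue_center [([394.3, 317.0], 0.84)]
scene lens_red_center [([391.4, 242.9], 0.83)]
top [[0.021, -0.994, 0.112, 0.298], [-1.0, -0.021, -0.002, -0.011], [0.005, -0.111, -0.994, 1.625], [0.0, 0.0, 0.0, 1.0]] [454.213   0.    250.535] -0.1843705971746875
top fixture [([217.5, 180.0], 0.73), ([319.3, 194.1], 0.67)]
top bolt_head [([218.6, 172.9], 0.61), ([219.4, 179.7], 0.6)]
top bottle_center [([208.5, 167.3], 0.72), ([194.3, 129.2], 0.62), ([305.6, 129.4], 0.19)]
top bottle_cap [([192.7, 123.8], 0.58), ([205.6, 163.2], 0.42)]
top bottle [([198.7, 133.3], 0.5), ([211.1, 167.5], 0.44)]
top tray [([319.9, 193.0], 0.69)]
top dish [([303.6, 130.9], 0.66)]
top swab_jar [([114.3, 173.1], 0.6)]
top slide_box [([358.0, 137.3], 0.77)]
top screwdriver [([384.3, 188.1], 0.74)]
top lens_blue_center [([122.0, 137.1], 0.67)]
top lens_red_center [([137.9, 206.6], 0.48)]
```

View pics/scene0.png

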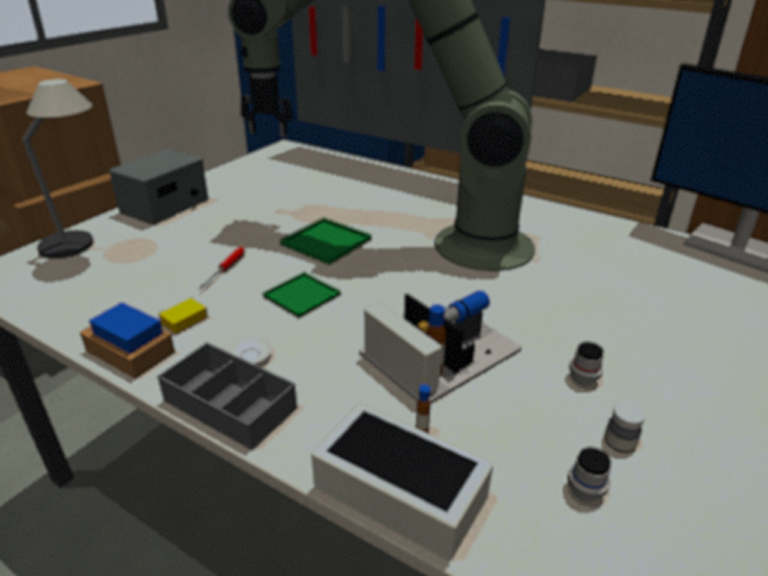

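View pics/top0.png

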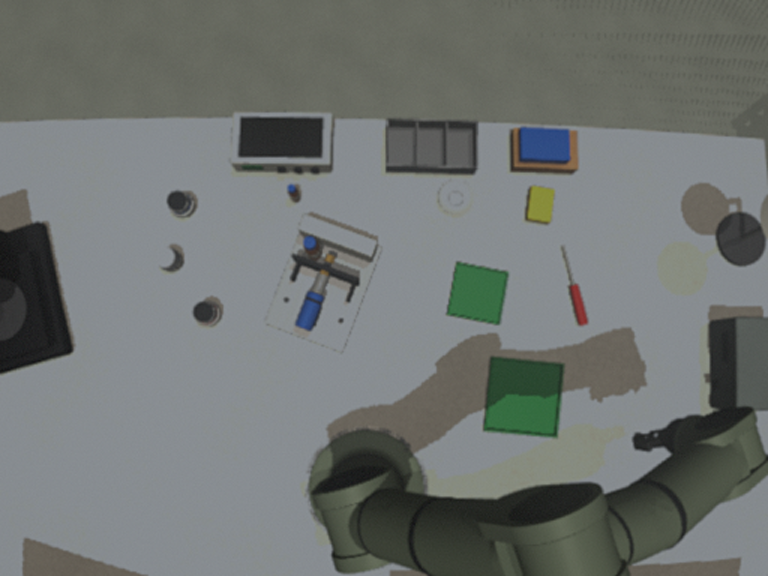

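The scene view has the bottle in the gap with its cap at about (293,209) and a small look-alike bottle at (283,262). It also shows a small tray at (201,196) and a larger one at (217,160). The top view has the gap bottle's cap at (206,162), the look-alike at (195,126), the small tray at (319,194) and the large one at (350,265). Next: a close crop and the sizes.

```bash
python3 - <<'E'
from h import *
np.set_printoptions(precision=4,suppress=True)
T=bot.grab_frame("top");S=bot.grab_frame("scene")
a=cv2.resize(T["pixels"][130:245,165:265],None,fx=5,fy=5,interpolation=cv2.INTER_CUBIC)
b=cv2.resize(S["pixels"][180:280,235:355],None,fx=3.3,fy=3.3,interpolation=cv2.INTER_CUBIC)[:330]
c=np.zeros((575,796,3),np.uint8)
c=np.zeros((575,800,3),np.uint8);c[:,:400]=cv2.resize(T["pixels"][130:245,170:250],(400,575),interpolation=cv2.INTER_CUBIC)
c[:333,400:]=cv2.resize(S["pixels"][180:280,235:355],(400,333),interpolation=cv2.INTER_CUBIC)
cv2.imwrite("pics/crop1.png",c[:,:,::-1])
# trays
hsv=cv2.cvtColor(T["pixels"],cv2.COLOR_RGB2HSV)
m=cv2.inRange(hsv,(50,100,20),(75,255,255))
for k in cv2.findContours(m,cv2.RETR_EXTERNAL,cv2.CHAIN_APPROX_NONE)[0]:
    if cv2.contourArea(k)<200: continue
    P=np.array([atz(T,p[0],0.014)[:2] for p in k],np.float32);print("tray",cv2.minAreaRect(P))
# caps blue
mb=cv2.inRange(hsv,(105,120,40),(130,255,255))
for f,n in((T,"T"),(S,"S")):
    h=cv2.cvtColor(f["pixels"],cv2.COLOR_RGB2HSV);mb=cv2.inRange(h,(105,130,50),(130,255,255))
    nn,_,st,ce=cv2.connectedComponentsWithStats(mb)
    print(n,[(st[i].tolist(),ce[i].round(1).tolist()) for i in range(1,nn) if st[i][4]>10])
for l,pt,ps in(("cap",(205.6,163.2),(293.6,209)),("bc",(208.5,167.3),(290.8,227.5)),("bolt",(218.6,172.9),(278.1,215.5)),("fix",(217.5,180),(284.4,241.8)),("capsmall",(192.7,123.8),(287.4,262.6)),("tray",(319.9,193),(201.3,195.4))):
    print(l,*tri(T,pt,S,ps))
E
```

```text
tray ((0.21758517622947693, -0.3700036406517029), (0.17291639745235443, 0.16961942613124847), 84.55899810791016)
tray ((0.4631447196006775, -0.2563587427139282), (0.12420100718736649, 0.1232491135597229), 79.94564056396484)
T [([347, 85, 33, 22, 661], [362.4, 96.0]), ([192, 124, 5, 4, 14], [194.0, 125.5]), ([203, 158, 7, 8, 47], [206.1, 161.3]), ([205, 195, 10, 6, 34], [209.7, 197.3]), ([198, 200, 15, 20, 182], [205.1, 209.3])]
S [([251, 4, 6, 43, 219], [253.8, 25.2]), ([332, 11, 8, 37, 197], [335.3, 27.8]), ([301, 194, 25, 20, 252], [314.0, 202.6]), ([60, 202, 47, 33, 927], [83.6, 217.7]), ([286, 204, 10, 13, 112], [290.7, 209.9]), ([280, 256, 7, 11, 64], [282.7, 260.9])]
cap [0.548  0.1375 0.146 ] [0.001258178975558654, 0.0012581789755586443]
bc [0.5455 0.1329 0.0794] [0.00046795038586522564, 0.0004679503858651775]
bolt [0.528  0.0899 0.093 ] [0.00687561975334962, 0.006875619753349602]
fix [ 0.5147  0.104  -0.0071] [0.002524216128632574, 0.0025242161286325366]
capsmall [0.6933 0.1956 0.0936] [0.004608224051661647, 0.00460822405166175]
tray [ 0.4696 -0.26    0.0086] [0.004685088535924059, 0.004685088535924123]
```

View pics/crop1.png

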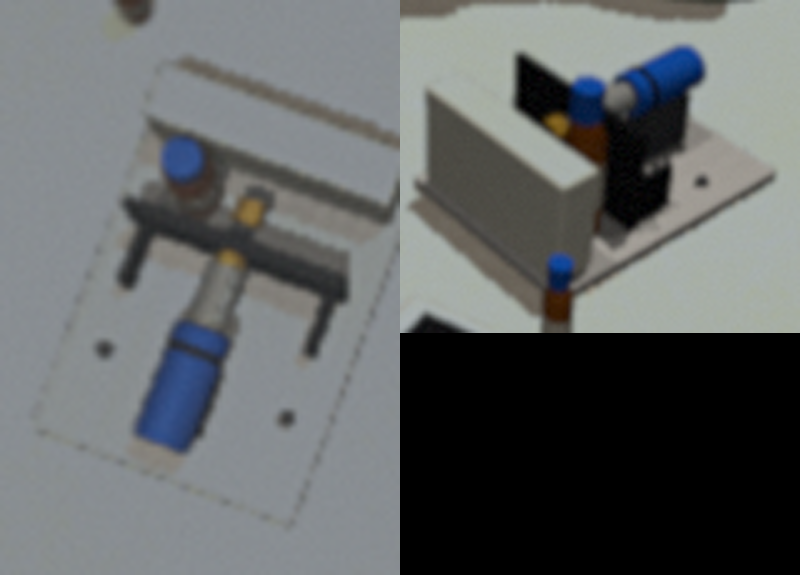

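The crop confirms the choice: the amber bottle's cap in the gap is at top px (206,161), with the brass head at about (220,172) beside it. The 0.124 m tray is the one meant. Next I'll fit the fixture pose from corners in both views.

```bash
python3 - <<'E'
from h import *
from scipy.optimize import least_squares
np.set_printoptions(precision=4,suppress=True)
T=bot.grab_frame("top");S=bot.grab_frame("scene")
C=[(T,-170,100,12,177.4,216.4),(T,-170,-100,12,228.4,235.4),(T,54,90,115,199.6,154),(T,54,-90,115,248,172.6),(T,-5,80,115,194.6,170.6),(T,-5,-80,115,239.6,186.6),
(S,94,-90,115,243.1,206.4),(S,94,90,115,283.9,237),(S,54,90,115,295,231),(S,-170,100,12,347.5,232.5)]
def X(q,x,y,z): c,s=np.cos(q[2]),np.sin(q[2]); return np.array([q[0]+(c*x-s*y)/1e3,q[1]+(s*x+c*y)/1e3,z/1e3])
r=least_squares(lambda q:np.concatenate([proj(f,X(q,x,y,z))-[u,v] for f,x,y,z,u,v in C]),[.5,.1,-.3],loss="soft_l1")
q=r.x;print(q,np.degrees(q[2]));print(np.array([proj(f,X(q,x,y,z))-[u,v] for f,x,y,z,u,v in C]))
print("bolt",X(q,20,0,85),proj(T,X(q,20,0,85)),proj(S,X(q,20,0,85)))
cap=tri(T,(206.1,161.3),S,(290.7,209.9));print("cap",cap)
c,s=np.cos(q[2]),np.sin(q[2]);d=cap[0][:2]-q[:2];print("cap in fixture",c*d[0]+s*d[1],-s*d[0]+c*d[1])
print(T["k1"])
E
```

```text
[ 0.5072  0.0986 -0.3337] -19.1208817420736
[[-1.1505 -0.6154]
 [ 0.252   0.0823]
 [-1.475  -0.8124]
 [-0.0496 -1.1978]
 [-0.0194 -0.2525]
 [-0.5745  0.1178]
 [-1.1381 -2.141 ]
 [-0.0003 -1.9971]
 [ 0.0831 -1.8735]
 [ 0.1605 -2.9885]]
bolt [0.5261 0.0921 0.085 ] [219.9055 172.9114] [281.3541 217.8034]
cap (array([0.5552, 0.1344, 0.1459]), [0.0005380304179741501, 0.0005380304179740537])
cap in fixture 0.033635797900037574 0.049521080949511125
-0.1843705971746875
```

Call:
{"api": "carry_out", "payload": {
  "rows": [
    [[0.03, -0.01, -0.005, 3], [0.06, -0.02, -0.01, 8], [0.1, -0.037, -0.02, 14], [0.14, -0.05, -0.03, 20], [0.18, -0.065, -0.04, 26], [0.22, -0.08, -0.05, 31], [0.25, -0.095, -0.06, 34], [0.28, -0.105, -0.07, 34], [0.31, -0.115, -0.07, 34], [0.33, -0.123, -0.07, 34], [0.333, -0.123, -0.07, 34], [0.333, -0.123, -0.07, 34]]
  ],
  "grip": 0.085
}}

```text
clock: 2.5
position: [0.4511, -0.3995, 0.3011]
tool_rot: [-3.141, 0.0, -0.333]
force: [-0.2, -0.8, 0.4]
grip_width: 0.0852
finger_force: 0.0
```

```bash
cat >> h.py <<'E'
def go(x,y,z,yaw=None):
    s=bot.observe();p=np.array(s["position"]);a=s["tool_rot"][2];d=np.array([x,y,z])-p;c,n=np.cos(a),np.sin(a)
    t=0 if yaw is None else -np.degrees(yaw-a)
    print("pos",p.round(4),"rot",np.round(s["tool_rot"],3),"w",round(s["grip_width"],4),"F",np.round(s["force"],1),"ff",s["finger_force"],"t",round(s["clock"],2))
    print("shift",np.round([d[0]*c+d[1]*n,d[0]*n-d[1]*c,-d[2],t],4))
E
python3 - <<'E'
from h import *
go(.552,.136,.24,-.334)
print(np.round(bot.observe()["qpos"],2))
E
```

```text
pos [ 0.4511 -0.3995  0.3011] rot [-3.141  0.    -0.333] w 0.0852 F [-0.2 -0.8  0.4] ff 0.0 t 2.5
shift [-0.0798 -0.5391  0.0611  0.0484]
[ 0.61  0.42  0.02  1.58 -0.01  1.14 -1.27]
```

Call:
{"api": "carry_out", "payload": {
  "rows": [
    [[-0.003, -0.02, 0, 0], [-0.009, -0.06, 0, 0], [-0.015, -0.1, 0, 0], [-0.021, -0.14, 0, 0], [-0.027, -0.18, 0, 0], [-0.033, -0.22, 0, 0], [-0.039, -0.26, 0, 0], [-0.045, -0.3, 0, 0], [-0.05, -0.34, 0, 0], [-0.056, -0.38, 0, 0], [-0.062, -0.42, 0, 0], [-0.068, -0.46, 0, 0]]
  ]
}}

```text
clock: 3.5
position: [0.5372, 0.0565, 0.3015]
tool_rot: [3.141, -0.001, -0.338]
force: [1.0, -0.1, 0.7]
grip_width: 0.0849
finger_force: 0.0
```

Call:
{"api": "carry_out", "payload": {
  "rows": [
    [[-0.006, -0.04, 0.02, 0], [-0.01, -0.07, 0.04, 0], [-0.012, -0.079, 0.06, 0], [-0.012, -0.079, 0.08, 0], [-0.012, -0.079, 0.09, 0], [-0.012, -0.079, 0.09, 0], [-0.012, -0.079, 0.09, 0]]
  ]
}}

```text
clock: 4.08
position: [0.5522, 0.1334, 0.2117]
tool_rot: [3.141, -0.0, -0.337]
force: [0.9, 1.0, 0.6]
grip_width: 0.0853
finger_force: 0.0
```

```bash
python3 - <<'E'
from h import *
T=bot.grab_frame("top");S=bot.grab_frame("scene")
go(.552,.136,.127,-.334)
c=np.zeros((600,800,3),np.uint8);c[:,:400]=cv2.resize(T["pixels"][120:240,170:250],(400,600),interpolation=cv2.INTER_CUBIC)
c[:,400:]=cv2.resize(S["pixels"][120:270,235:335],(400,600),interpolation=cv2.INTER_CUBIC)
cv2.imwrite("pics/crop2.png",c[:,:,::-1])
print(proj(S,bot.observe()["position"]),proj(T,bot.observe()["position"]))
E
```

```text
pos [0.5527 0.1339 0.2126] rot [-3.141e+00 -2.000e-03 -3.370e-01] w 0.0848 F [0.  0.3 0.2] ff 0.0 t 4.18
shift [-0.0013 -0.0017  0.0856 -0.1778]
[292.6603694  188.45035498] [204.44192394 158.36792424]
```

View pics/crop2.png

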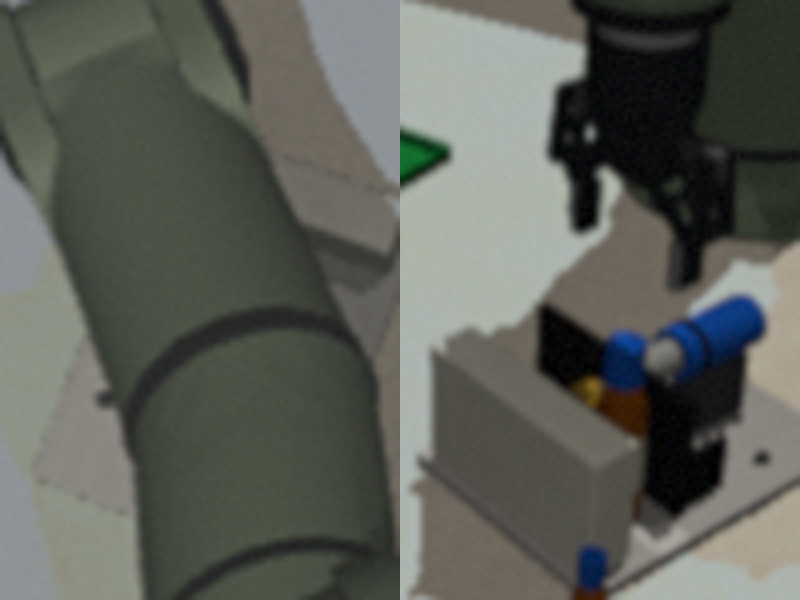

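The scene crop shows the fingertips at about (281,178) and (306,192). Their midpoint, (293,185), agrees with the projected TCP, and the cap at (291,210) lies directly below. Descending.

Call:
{"api": "carry_out", "payload": {
  "rows": [
    [[0, -0.001, 0.02, 0], [0, -0.001, 0.04, 0], [0, -0.001, 0.055, 0], [0, -0.001, 0.07, 0], [0, -0.001, 0.08, 0], [0, -0.001, 0.084, 0], [0, -0.001, 0.084, 0], [0, -0.001, 0.084, 0]]
  ]
}}

```text
clock: 4.85
position: [0.5528, 0.1357, 0.1281]
tool_rot: [-3.141, -0.001, -0.336]
force: [0.1, -0.1, -0.0]
grip_width: 0.0847
finger_force: 0.0
```

```bash
python3 - <<'E'
from h import *
S=bot.grab_frame("scene")
go(.552,.136,.127,-.334)
cv2.imwrite("pics/crop3.png",cv2.resize(S["pixels"][150:270,235:355],(600,600),interpolation=cv2.INTER_CUBIC)[:,:,::-1])
E
```

```text
pos [0.5528 0.1357 0.1283] rot [-3.141e+00 -1.000e-03 -3.360e-01] w 0.085 F [ 0.  -0.1  0.2] ff 0.0 t 4.9
shift [-0.0009  0.      0.0013 -0.105 ]
```

View pics/crop3.png

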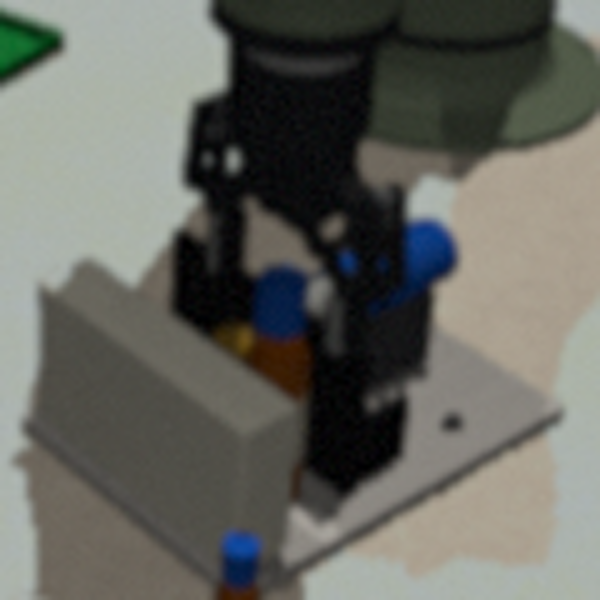

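The fingers straddle the cap evenly: crop fingers at (225,270) and (340,320), cap at (282,300). Closing.

Call:
{"api": "carry_out", "payload": {
  "rows": [
    [[0, 0, 0, 0], [0, 0, 0, 0], [0, 0, 0, 0], [0, 0, 0, 0], [0, 0, 0, 0], [0, 0, 0, 0], [0, 0, 0, 0], [0, 0, 0, 0], [0, 0, 0, 0], [0, 0, 0, 0], [0, 0, 0, 0], [0, 0, 0, 0]]
  ],
  "grip": 0.01,
  "grip_force": 40
}}

```text
clock: 5.9
position: [0.5525, 0.1357, 0.1276]
tool_rot: [-3.141, -0.0, -0.336]
force: [0.3, -0.7, 6.1]
grip_width: 0.0271
finger_force: 39.2
```

Call:
{"api": "carry_out", "payload": {
  "rows": [
    [[0, 0, -0.005, 0], [0, 0, -0.015, 0], [0, 0, -0.03, 0], [0, 0, -0.045, 0], [0, 0, -0.06, 0], [0, 0, -0.08, 0], [0, 0, -0.1, 0], [0, 0, -0.12, 0], [0, 0, -0.14, 0], [0, 0, -0.155, 0], [0, 0, -0.16, 0], [0, 0, -0.16, 0]]
  ]
}}

```text
clock: 6.9
position: [0.5526, 0.1358, 0.2888]
tool_rot: [-3.14, -0.002, -0.336]
force: [-0.3, 0.1, -2.8]
grip_width: 0.0272
finger_force: 39.4
```

```bash
python3 - <<'E'
from h import *
T=bot.grab_frame("top")
go(.463,-.257,.288,-.334)
# fixture/tray edges for refinement now bottle gone
h=cv2.cvtColor(T["pixels"],cv2.COLOR_RGB2HSV);m=cv2.inRange(h,(45,80,15),(80,255,255))
for k in cv2.findContours(m,cv2.RETR_EXTERNAL,cv2.CHAIN_APPROX_NONE)[0]:
    if cv2.contourArea(k)>200: print(cv2.boundingRect(k),cv2.minAreaRect(np.array([atz(T,p[0],0.014)[:2] for p in k],np.float32)))
E
```

```text
pos [0.5522 0.1357 0.2875] rot [-3.141 -0.    -0.336] w 0.0269 F [-0.  -1.  -1.7] ff 39.44870710372925 t 6.95
shift [ 0.0451  0.4001 -0.0005 -0.0947]
(323, 238, 53, 53) ((0.21853001415729523, -0.370444118976593), (0.17624570429325104, 0.17507849633693695), 85.03986358642578)
(298, 175, 40, 41) ((0.4641807973384857, -0.2566528022289276), (0.12544982135295868, 0.1268177330493927), 79.78326416015625)
```

Call:
{"api": "carry_out", "payload": {
  "rows": [
    [[0.001, 0.008, 0, 0], [0.003, 0.025, 0, 0], [0.006, 0.053, 0, 0], [0.01, 0.088, 0, 0], [0.014, 0.125, 0, 0], [0.018, 0.162, 0, 0], [0.022, 0.198, 0, 0], [0.026, 0.235, 0, 0], [0.03, 0.27, 0, 0], [0.034, 0.305, 0, 0], [0.038, 0.335, 0, 0], [0.041, 0.36, 0, 0]]
  ]
}}

```text
clock: 7.95
position: [0.4706, -0.2204, 0.2863]
tool_rot: [3.141, 0.002, -0.338]
force: [-0.0, 0.5, -0.2]
grip_width: 0.0268
finger_force: 39.5
```

Call:
{"api": "carry_out", "payload": {
  "rows": [
    [[0.002, 0.02, 0, 0], [0.003, 0.033, 0.005, 0], [0.004, 0.038, 0.02, 0], [0.004, 0.04, 0.045, 0], [0.004, 0.04, 0.07, 0], [0.004, 0.04, 0.095, 0], [0.004, 0.04, 0.12, 0], [0.004, 0.04, 0.138, 0], [0.004, 0.04, 0.148, 0], [0.004, 0.04, 0.15, 0], [0.004, 0.04, 0.15, 0], [0.004, 0.04, 0.15, 0]]
  ]
}}

```text
clock: 8.95
position: [0.4632, -0.2571, 0.138]
tool_rot: [3.141, -0.001, -0.336]
force: [0.1, -0.2, -1.3]
grip_width: 0.0266
finger_force: 39.5
```

```bash
python3 - <<'E'
from h import *
S=bot.grab_frame("scene")
go(.465,-.257,.121,-.334)
cv2.imwrite("pics/place.png",cv2.resize(S["pixels"][120:240,140:260],(600,600),interpolation=cv2.INTER_CUBIC)[:,:,::-1])
E
```

```text
pos [ 0.4634 -0.2571  0.1383] rot [ 3.141e+00 -1.000e-03 -3.360e-01] w 0.027 F [ 0.2  0.2 -1.3] ff 39.53546226024628 t 9.0
shift [ 0.0014 -0.0007  0.0173 -0.1055]
```

View pics/place.png

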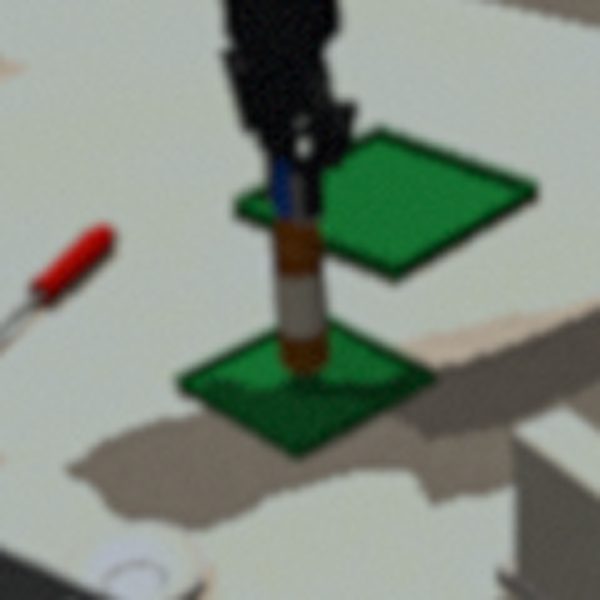

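The bottle hangs upright over the middle of the small tray, with its foot at crop (303,370) inside the tray's outline. Lowering.

Call:
{"api": "carry_out", "payload": {
  "rows": [
    [[0, 0, 0.004, 0], [0, 0, 0.008, 0], [0, 0, 0.012, 0], [0, 0, 0.015, 0], [0, 0, 0.016, 0], [0, 0, 0.017, 0], [0, 0, 0.017, 0], [0, 0, 0.017, 0]]
  ]
}}

```text
clock: 9.67
position: [0.4631, -0.2568, 0.1203]
tool_rot: [-3.142, -0.0, -0.336]
force: [0.7, -1.2, -1.3]
grip_width: 0.0271
finger_force: 39.5
```

Call:
{"api": "carry_out", "payload": {
  "rows": [
    [[0, 0, 0.0005, 0], [0, 0, 0.001, 0], [0, 0, 0.0015, 0], [0, 0, 0.0015, 0], [0, 0, 0.0015, 0]]
  ]
}}

```text
clock: 10.08
position: [0.4635, -0.2571, 0.1196]
tool_rot: [3.141, -0.001, -0.336]
force: [-1.2, 1.0, 12.3]
grip_width: 0.027
finger_force: 41.0
```

Contact has been made (12 N up). Releasing slowly, then rising.

Call:
{"api": "carry_out", "payload": {
  "rows": [
    [[0, 0, -0.0005, 0], [0, 0, -0.0007, 0], [0, 0, -0.0007, 0], [0, 0, -0.0007, 0], [0, 0, -0.0007, 0]]
  ],
  "grip": 0.035
}}

```text
clock: 10.5
position: [0.463, -0.2568, 0.1194]
tool_rot: [-3.142, 0.0, -0.336]
force: [0.2, -0.8, 0.9]
grip_width: 0.0352
finger_force: 0.0
```

Call:
{"api": "carry_out", "payload": {
  "rows": [
    [[0, 0, 0, 0], [0, 0, 0, 0], [0, 0, 0, 0], [0, 0, 0, 0], [0, 0, 0, 0], [0, 0, -0.003, 0], [0, 0, -0.01, 0], [0, 0, -0.025, 0], [0, 0, -0.05, 0], [0, 0, -0.08, 0], [0, 0, -0.11, 0], [0, 0, -0.13, 0]]
  ],
  "grip": 0.085
}}

```text
clock: 11.5
position: [0.4634, -0.257, 0.2529]
tool_rot: [3.141, -0.003, -0.336]
force: [-0.6, -0.2, 0.7]
grip_width: 0.0854
finger_force: 0.0
```

```bash
python3 - <<'E'
from h import *
T=bot.grab_frame("top");S=bot.grab_frame("scene")
go(.463,.03,.28)
for l in("bottle_cap","bottle_center","bottle","bolt_head","fixture"):
  for n,f in(("T",T),("S",S)): print(l,n,[(np.round(d["position"],1).tolist(),round(d["conf"],2)) for d in bot.spot_point(f,l)[:3]])
c=np.zeros((600,800,3),np.uint8);c[:300,:400]=cv2.resize(S["pixels"][130:235,140:280],(400,300),interpolation=cv2.INTER_CUBIC)
c[:,400:]=cv2.resize(T["pixels"][130:226,182:246],(400,600),interpolation=cv2.INTER_CUBIC)
c[300:,:400]=cv2.resize(S["pixels"][185:245,240:320],(400,300),interpolation=cv2.INTER_CUBIC)
cv2.imwrite("pics/after.png",c[:,:,::-1])
np.save("T.npy",T["pixels"])
E
```

```text
pos [ 0.4643 -0.2575  0.2534] rot [ 3.141 -0.006 -0.336] w 0.0851 F [-0.1 -0.2  0.5] ff 0.0 t 11.6
shift [-0.096  -0.271  -0.0266  0.    ]
bottle_cap T [([194.6, 123.9], 0.53)]
bottle_cap S [([281.4, 262.0], 0.75), ([198.7, 163.8], 0.58)]
bottle_center T [([322.9, 193.4], 0.6), ([194.4, 127.3], 0.46)]
bottle_center S [([199.5, 177.8], 0.56), ([280.3, 273.9], 0.56)]
bottle T [([318.3, 194.2], 0.6), ([318.1, 196.3], 0.59), ([198.2, 132.3], 0.42)]
bottle S [([197.5, 192.5], 0.89), ([283.5, 288.1], 0.74)]
bolt_head T [([219.0, 173.8], 0.48)]
bolt_head S [([278.2, 217.6], 0.52)]
fixture T [([220.1, 178.1], 0.75), ([138.0, 206.9], 0.32), ([217.9, 173.4], 0.31)]
fixture S [([286.8, 241.1], 0.63)]
```

View pics/after.png

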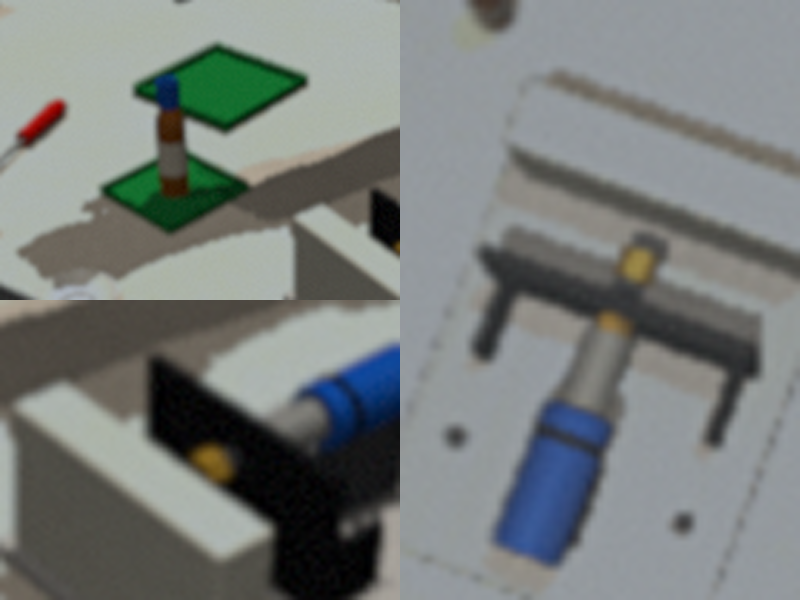

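The bottle stands upright on the small tray. The brass head is clear in both views, at top px ≈(219.8,172.4) and scene px ≈(282.4,217.4). Next I'll refine its position.

```bash
python3 - <<'E'
from h import *
np.set_printoptions(precision=4,suppress=True)
T=bot.grab_frame("top");S=bot.grab_frame("scene")
C={}
for n,f,b in(("T",T,(212,160,230,182)),("S",S,(272,205,295,225))):
    h=cv2.cvtColor(f["pixels"],cv2.COLOR_RGB2HSV);m=cv2.inRange(h,(12,110,70),(30,255,255));z=np.zeros_like(m);z[b[1]:b[3],b[0]:b[2]]=m[b[1]:b[3],b[0]:b[2]]
    k,_,st,ce=cv2.connectedComponentsWithStats(z)
    for i in range(1,k):
        if st[i][4]>3: print(n,st[i],ce[i])
    i=1+np.argmax(st[1:,4]) if n=="S" else 1+np.argmin(np.where(st[1:,4]>3,ce[1:,1],999)); C[n]=ce[i]
print("brass tri",tri(T,C["T"],S,C["S"])); print("top@.093",atz(T,C["T"],.093),"scene@.087",atz(S,C["S"],.087))
for l,pt,ps in(("block54,90",(199.7,153.9),(294.8,231.7)),("block94,-90",(248,172.6),None),("brk-5,80",(194.8,170.2),None)):
    print(l,tri(T,pt,S,ps)if ps else "",atz(T,pt,.115))
q=(.5072,.0986,-.3337);c,s=np.cos(q[2]),np.sin(q[2])
for x,y in((54,90),(54,-90),(-5,80)): print(x,y,q[0]+(c*x-s*y)/1e3,q[1]+(s*x+c*y)/1e3)
for x,y in((94,-90),(94,90),(54,90)): print("scene",x,y,proj(S,(q[0]+(c*x-s*y)/1e3,q[1]+(s*x+c*y)/1e3,.115)))
E
```

```text
T [217 170   6   5  20] [219.5 172. ]
T [214 180   4   2   7] [215.2857 180.5714]
S [279 214   7   7  37] [282.1081 217.027 ]
brass tri (array([0.528 , 0.0942, 0.0899]), [0.0010475517410798122, 0.001047551741079741])
top@.093 [0.528 0.093 0.093] scene@.087 [0.524  0.0933 0.087 ]
block54,90 (array([0.5865, 0.1633, 0.1046]), [0.001768282884292274, 0.001768282884292192]) [0.5853 0.1605 0.115 ]
block94,-90  [ 0.5246 -0.0043  0.115 ]
brk-5,80  [0.5292 0.1751 0.115 ]
54 90 0.5876998975266062 0.16594809944019132
54 -90 0.5287424889052953 -0.0041225446129778825
-5 80 0.5286791081635501 0.17582465870755604
scene 94 -90 [241.9421 204.2598]
scene 94 90 [283.879  235.0034]
scene 54 90 [295.0626 229.1269]
```

```bash
python3 - <<'E'
from h import *
go(.5294,.0922,.25,-.334)
E
```

```text
pos [ 0.463  -0.2568  0.2493] rot [-3.142  0.    -0.336] w 0.0852 F [ 0.3 -0.4  0.5] ff 0.0 t 12.2
shift [-0.0522 -0.3514 -0.0007 -0.0935]
```

Call:
{"api": "carry_out", "payload": {
  "rows": [
    [[-0.003, -0.02, 0, 0], [-0.008, -0.055, 0, 0], [-0.014, -0.095, 0, 0], [-0.02, -0.135, 0, 0], [-0.026, -0.175, 0, 0], [-0.032, -0.215, 0, 0], [-0.038, -0.255, 0, 0], [-0.044, -0.295, 0, 0], [-0.049, -0.33, 0, 0], [-0.052, -0.351, 0, 0], [-0.052, -0.351, 0, 0], [-0.052, -0.351, 0, 0]]
  ]
}}

```text
clock: 13.2
position: [0.5295, 0.0929, 0.2492]
tool_rot: [3.142, 0.0, -0.333]
force: [-0.3, -0.7, 0.5]
grip_width: 0.0848
finger_force: 0.0
```

Call:
{"api": "carry_out", "payload": {
  "rows": [
    [[0, 0, 0.03, 0], [0, 0, 0.06, 0], [0, 0, 0.09, 0], [0, 0, 0.11, 0], [0, 0, 0.12, 0], [0, 0, 0.12, 0], [0, 0, 0.12, 0]]
  ]
}}

```text
clock: 13.78
position: [0.5298, 0.0912, 0.1301]
tool_rot: [3.141, -0.0, -0.336]
force: [-0.2, -0.1, 0.1]
grip_width: 0.0852
finger_force: 0.0
```

```bash
python3 - <<'E'
from h import *
S=bot.grab_frame("scene")
go(.5294,.0922,.066,-.334)
cv2.imwrite("pics/bolt.png",cv2.resize(S["pixels"][165:255,235:355],(800,600),interpolation=cv2.INTER_CUBIC)[:,:,::-1])
p=bot.observe()["position"];q=-.334;y=np.array([-np.sin(q),np.cos(q),0])
for s in(-.0425,0,.0425): print(proj(S,np.array(p)+y*s+[0,0,.013]))
E
```

```text
pos [0.5302 0.0914 0.1307] rot [-3.141e+00 -1.000e-03 -3.360e-01] w 0.085 F [-0.3  0.1  0.6] ff 0.0 t 13.83
shift [-0.001  -0.0005  0.0647 -0.1359]
[271.44820771 195.00133478]
[281.36562257 201.48758709]
[291.7994912  208.31197322]
```

View pics/bolt.png

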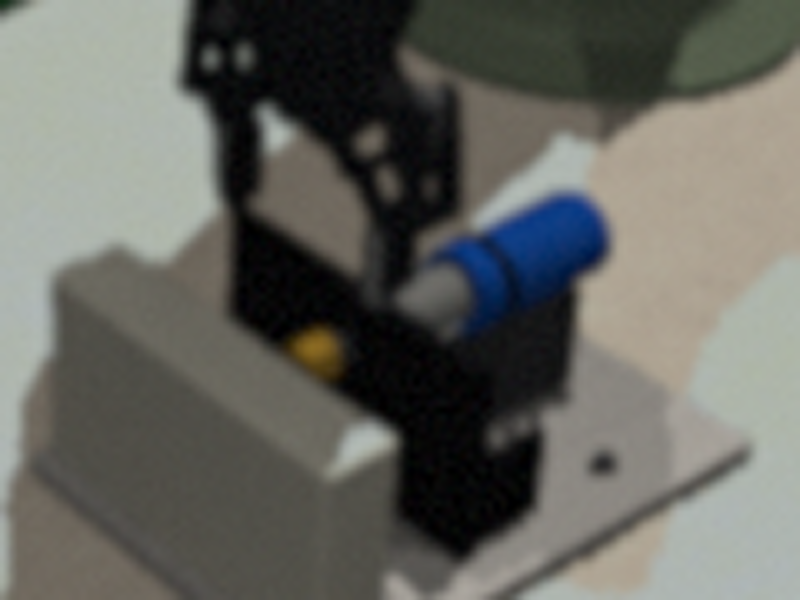

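The fingertips are at crop (237,205) and (375,300), symmetric about the brass head at (318,352). Their offset in front of the bracket edge fits fixture x≈23. Descending in two steps.

Call:
{"api": "carry_out", "payload": {
  "rows": [
    [[-0.001, 0, 0.006, 0], [-0.001, 0, 0.013, 0], [-0.001, 0, 0.02, 0], [-0.001, 0, 0.026, 0], [-0.001, 0, 0.032, 0], [-0.001, 0, 0.036, 0], [-0.001, 0, 0.036, 0]]
  ]
}}

```text
clock: 14.42
position: [0.5282, 0.092, 0.0925]
tool_rot: [3.141, 0.001, -0.336]
force: [-0.1, 0.0, -0.5]
grip_width: 0.085
finger_force: 0.0
```

Call:
{"api": "carry_out", "payload": {
  "rows": [
    [[0, 0, 0.006, 0], [0, 0, 0.012, 0], [0, 0, 0.018, 0], [0, 0, 0.023, 0], [0, 0, 0.027, 0], [0, 0, 0.029, 0], [0, 0, 0.029, 0]]
  ]
}}

```text
clock: 15.0
position: [0.5284, 0.092, 0.064]
tool_rot: [3.141, 0.001, -0.336]
force: [0.3, 0.1, 1.1]
grip_width: 0.0846
finger_force: 0.0
```

Call:
{"api": "carry_out", "payload": {
  "rows": [
    [[0, 0, 0, 0], [0, 0, 0, 0], [0, 0, 0, 0], [0, 0, 0, 0], [0, 0, 0, 0], [0, 0, 0, 0], [0, 0, 0, 0], [0, 0, 0, 0], [0, 0, 0, 0], [0, 0, 0, 0], [0, 0, 0, 0], [0, 0, 0, 0]]
  ],
  "grip": 0.005,
  "grip_force": 60
}}

```text
clock: 16.0
position: [0.5296, 0.0943, 0.0652]
tool_rot: [-3.138, -0.002, -0.334]
force: [1.1, 10.8, 5.2]
grip_width: 0.0199
finger_force: 58.3
```

Call:
{"api": "carry_out", "payload": {
  "rows": [
    [[0, 0, 0, 0], [0, 0, 0, 0], [0, 0, 0, 0], [0, 0, 0, 0], [0, 0, 0, 0], [0, 0, 0, 0], [0, 0, 0, 0], [0, 0, 0, 0], [0, 0, 0, 0], [0, 0, 0, 0], [0, 0, 0, 0], [0, 0, 0, 0]]
  ]
}}

```text
clock: 17.0
position: [0.5296, 0.0944, 0.0652]
tool_rot: [-3.138, -0.002, -0.334]
force: [1.3, 11.3, 5.3]
grip_width: 0.0196
finger_force: 58.3
```

The opening is 19.8 mm, which is the flats' width, and the force is steady. One last check of the bolt and bottle, then hand in.

```bash
python3 - <<'E'
from h import *
for i in range(6):
    S=bot.grab_frame("scene");s=bot.observe();print(round(s["clock"],2),round(s["grip_width"],4),np.round(s["force"],1),np.round(s["position"],4),np.round(s["moment"],2))
T=bot.grab_frame("top")
d=np.abs(T["pixels"].astype(int)-np.load("T.npy"))
for n,f in(("T",T),("S",S)): print(n,[(np.round(x["position"],1).tolist(),round(x["conf"],2)) for x in bot.spot_point(f,"bottle_center")[:2]])
E
```

```text
17.05 0.0197 [ 1.5 10.9  5.1] [0.5296 0.0944 0.0652] [ 2.41 -0.34  0.04]
17.1 0.0204 [ 2.1 11.4  5.3] [0.5297 0.0944 0.0652] [ 2.33 -0.33  0.09]
17.15 0.02 [ 1.1 10.9  4.1] [0.5296 0.0944 0.0652] [ 2.36 -0.4   0.05]
17.2 0.0203 [ 1.1 10.6  5.3] [0.5296 0.0944 0.0652] [ 2.36 -0.41  0.  ]
17.25 0.0198 [ 1.8 10.7  5.4] [0.5296 0.0944 0.0652] [ 2.36 -0.39  0.02]
17.3 0.0203 [ 1.7 11.   4.8] [0.5297 0.0944 0.0652] [ 2.36 -0.38  0.1 ]
T [([195.0, 129.6], 0.52), ([323.0, 194.4], 0.49)]
S [([280.3, 273.0], 0.84), ([199.9, 174.8], 0.82)]
```

```bash
python3 -c "
from workcell import bot
print(bot.job_done())"
```

```text
the job is handed in; nothing more can be done
None
```

I handed the job in with the bottle upright and released on the 130 mm green tray, and the gripper holding the bolt head across its flats at about 58 N. Opening, force and pose were steady just before hand-in, so the bolt appears stopped. No verdict came back.

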